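# Clear the vaccination table: sort the handful into tote and tray

## Robot

A 6-joint arm with a two-finger parallel gripper is mounted at the origin on a cart in front of the work surface, level with it; the furniture and walls round the work are solid. World frame = base frame: x ahead of the robot, y to its left, z up, the work surface at z = 0. Lengths are in m, angles in rad, forces in N, time in s.
With the tool pointing down it reaches from about 0.375 to 0.975 m from the base axis. Payload 3.8 kg.
Tool frame: the origin (TCP) lies at the very end of the fingers, on their centre line; the grasp point (between the pads) lies 19 mm behind it; z points along the fingers, y is the line along which they close (so a half turn about z gives the same grasp; the last joint's range is limited). The gripper opens to 85 mm and grips with 20 to 120 N. Pads are 22 mm wide; open, the fingers measure 114 mm over their backs; the gripper's body (76 mm by 85 mm) begins 54 mm behind the grasp point. The pads swing forward as they close: fully open they stand 13 mm farther back than shut.
Start: joints at [-1.205, 0.264, 1.604, -0, 1.274, -0.037], TCP at [0.265, -0.621, 0.194] pointing down, gripper open.
Joint ranges: [-2.63, 2.63], [-0.94, 2.18], [0.31, 2.57], [-1.31, 4.45], [0, 2.66], [-2.55, 2.55]. Speed limits (rad/s): [2.57, 2.57, 3.14, 3.14, 3.14, 3.14].

## Interface

Orientations are given as [roll, pitch, yaw] about the fixed x, y, z axes, in that order (R = Rz(yaw) Ry(pitch) Rx(roll)).
In Python, from plant import get_obs, viewer, job gives the robot as it stands.
- The arm moves only by the tool carry_out, never from a script. Its argument "motion" is a list of rows, each a list of 5 numbers: the shift along the tool's x, y, z in parts of the range, where 1.0 means 0.75 m, then the turn about the tool's z in parts of the range, where 1.0 means 90 degrees, then the opening, from -1 (shut) to 1 (fully open). In form: [[dx, dy, dz, turn, hand], ...]. A call has 1 to 10 rows; each row is the pose to reach, as a shift and turn from the pose commanded when the call began, along the tool's axes at that moment; what a row does not reach only later rows make up. A row lasts 1/10 s, in which the tool goes at most 50 mm and 8.59 degrees, less where a joint would pass 70% of its speed; a pose out of reach is approached as far as the arm can. A call with a gripper value outside its range is refused whole. The fingers move at their own pace and stop on an object; "newtons" is the grip in N (left out, the last holds). Time passes only in rows, so rows that repeat a pose let the fingers close. It gives the time, the measured TCP pose, the force, the opening and the grip force at its end, in the units of the state.
- get_obs(): the state, without advancing time (a new reading comes with each control period).
- viewer.grab_frame(name): name is "scene" or "side" or "wrist"; returns a dict with "img" (420x560x3 uint8, blue, green, red), "range_z" (420x560 float32, m along the optical axis (not along the pixel's ray), 0 where there is no reading), "fx", "fy", "cx", "cy" (pixels), "k1" (the pictures are not rectified: a ray, as slopes to the right and down, at radius r is drawn at 1 + k1 r^2 times it, then the intrinsics apply), "origin" and "orientation" of the camera in the world. Camera axes: x right, y up, looking along -z (the intrinsics and any distortion apply to the point x, -y, -z); pixel columns grow to the right and rows downward; lengths in m; the calibration is good to about 2 mm. A picture is of the moment at which its call begins.
- job.job_done(): hands the job in; it is judged then, once.
The state is a dict: "time": time; "q": joint angles; "dq": joint speeds; "joint_torque": joint torques, N m; "ee_pos": TCP position; "ee_rot": TCP orientation; "wrist_force": force on the tool from outside, world axes, zero at the start; "ft_torque": the same for the moment, N m; "finger_gap": finger opening in m; "finger_force": force on a finger pad.
Only numpy, scipy, OpenCV 4.12 (cv2) and the standard library are available. Lean on these libraries where they do the work, as an engineer would, in place of code of your own. Each camera call takes 0.05 s, during which the arm holds its last target. There are 200 camera calls.

## Task

The vaccination round is over: put the green carton, the dropper bottle and the two vials into the divided tote, each upright on the floor of the one compartment that matches its shape and size, and lay the used forceps flat in the steel instrument tray for washing. The vials and the bottle are glass, so set them down rather than dropping or knocking them over, and leave the tally counter, the gel bottle and the blue carton where they are.

Things in the scene. Friction and masses are not known exactly. Their poses are not given: they have to be found in the camera images.
- tote: Blue-grey divided tote, fixed, 124 (x) by 152 (y) by 20 mm. Origin centre of underside, z up. Floors 4 mm up, walls to 18-20 mm. Bays: rectangular, 84 along y by 56 (carton), centre x +30, y +30 mm; square, 56 wide (dropper bottle), x +30, y -44. In the paler deck (top 18 mm up) round wells: 41 mm wide (large vial), x -30, y +34; 34 mm wide (small vial), x -30, y -36.
- tray: Bare shallow stainless steel instrument tray with rounded corners, fixed, 100 (x) by 170 (y) mm, walls 20 mm high and 2 mm thick, floor 2 mm thick. Origin: centre of its underside; z up, y along its length.
- big_vial: The larger standing glass vial: green label band, grey cap, 27 mm across, 51 mm high, about 30 g. Origin: centre of its underside, z up.
- small_vial: The smaller standing glass vial: red label band and red cap, 22 mm across, 43 mm high, about 22 g. Origin: centre of its underside, z up.
- carton: Small green carton lying flat, 62 (x) by 34 (y) by 34 (z) mm, about 30 g. Origin: centre of its underside, x along its length, z up. Grip it across y.
- dropper: Standing brown glass dropper bottle with a black rubber bulb, body 32 by 32 mm up to 70 mm height, neck and bulb 24 mm and then 13 mm wide up to 102 mm, about 70 g. Origin: centre of its underside, z up. Grip the body at 40 to 68 mm height, so that the gripper's palm clears the bulb.
- forceps: Used steel spring tweezers lying flat, 15 (x) by 129 (y) by 9 (z) mm, about 22 g. Origin: centre of the underside, y along its length, z up. Grip across x at the middle.
- counter: Round metal tally counter with a finger ring, 62 by 47 by 21 mm; a bystander that stays where it is. Origin: under its middle.
- gel: Green and white pump bottle of hand gel, 134 mm high, at the left of the work (not the one behind the yellow bin); a bystander that stays where it is. Origin: centre of its underside.
- blue_carton: Dark blue open carton standing upright, 76 mm high; a bystander that stays where it is. Origin: centre of its underside.

How it is judged:
At the end, for the whole second after the job is handed in: Upright on the tote's compartment floors: large vial in the larger and small vial in the smaller well (9 mm of centre), carton in the rectangular bay (14 mm), dropper bottle in the square bay (14 mm). Forceps flat on the steel tray's floor (middle within 45 by 35 mm of its centre). All at rest (x of big_vial in the frame of tote between -0.039 and -0.021 m and y of big_vial in the frame of tote between 0.025 and 0.043 m and z of big_vial in the frame of tote between 0 and 0.008 m and angle between each of big_vial, small_vial, carton, dropper's own z axis and vertical below 0.12 rad and linear speed of each of big_vial, small_vial, carton, dropper, forceps below 0.02 m/s and angular speed of each of big_vial, small_vial, carton, dropper, forceps below 0.3 rad/s and x of small_vial in the frame of tote between -0.039 and -0.021 m and y of small_vial in the frame of tote between -0.045 and -0.027 m and z of small_vial in the frame of tote between 0 and 0.008 m and x of carton in the frame of tote between 0.016 and 0.044 m and y of carton in the frame of tote between 0.016 and 0.044 m and z of carton in the frame of tote between 0 and 0.008 m and x of dropper in the frame of tote between 0.016 and 0.044 m and y of dropper in the frame of tote between -0.058 and -0.03 m and z of dropper in the frame of tote between 0 and 0.008 m and x of forceps in the frame of tray between -0.045 and 0.045 m and y of forceps in the frame of tray between -0.035 and 0.035 m and z of forceps in the frame of tray between -0.003 and 0.009 m and angle between forceps's own z axis and vertical below 0.15 rad); the robot touches nothing.
It fails at once if a vial or the dropper bottle is dropped or knocked over instead of being set down ((linear speed of big_vial above 0.75 m/s and contact force between the fingers and big_vial below 0.02 N) or (linear speed of small_vial above 0.75 m/s and contact force between the fingers and small_vial below 0.02 N) or (linear speed of dropper above 0.75 m/s and contact force between the fingers and dropper below 0.02 N) or angle between any of big_vial, small_vial, dropper's own z axis and vertical above 1 rad).
It fails at once if the tally counter, the gel bottle or the blue carton is pushed more than 3 cm out of its place (distance of any of counter, gel, blue_carton from where it was at the start of the episode above 0.03 m).
It also fails if it takes over 109 s, if anything falls off the work surface, if the arm or the gripper's body presses on something with over 40 N, if the wrist force passes 120 N, or if a joint passes its speed limit or range.

## Working session

There is one attempt and no reset: what is moved stays moved. The work goes in short steps, Python scripts to look and compute and a tool call to move; the robot and the scene stay as the last step left them, time stands still between calls to the robot, and variables do not carry over. Pictures are saved under pics/ and viewed, at most 14 in all, crops included, and the job is handed in when it is done.

Besides the shell and the picture viewer there is one more tool, called after "Call:" by a JSON object that holds its "fn" and its "kwargs", one argument or row to a line. carry_out: Moves the arm, as the interface text tells. Its arguments: {"type":"object","properties":{"motion":{"type":"array"},"newtons":{"type":"number"}},"required":["motion"]}

```bash
mkdir -p pics; cat > h.py <<'E'
import numpy as np, cv2
from plant import get_obs, viewer, job
from scipy.spatial.transform import Rotation as R
def grab(n,save=None):
    f=viewer.grab_frame(n)
    if save:
        cv2.imwrite(f'pics/{save}.png',f['img']); np.savez(f'pics/{save}.npz',**f)
    return f
def rot(f):
    o=np.array(f['orientation'],float)
    return o if o.shape==(3,3) else R.from_euler('xyz',o).as_matrix()
def ray(f,u,v):
    K=np.array([[f['fx'],0,f['cx']],[0,f['fy'],f['cy']],[0,0,1.]])
    p=cv2.undistortPoints(np.array([[[u,v]]],float),K,np.array([float(f['k1']),0,0,0]))[0,0]
    return rot(f)@np.array([p[0],-p[1],-1.])
def atz(f,u,v,z):  # pixel to plane height z
    d=ray(f,u,v);o=np.array(f['origin']);return o+d*(z-o[2])/d[2]
def dep(f,u,v):
    return np.array(f['origin'])+ray(f,u,v)*f['range_z'][int(round(v)),int(round(u))]
def cloud(f):
    h,w=f['range_z'].shape
    K=np.array([[f['fx'],0,f['cx']],[0,f['fy'],f['cy']],[0,0,1.]])
    g=np.stack(np.meshgrid(np.arange(w),np.arange(h)),-1).reshape(-1,1,2).astype(float)
    p=cv2.undistortPoints(g,K,np.array([float(f['k1']),0,0,0]))[:,0]
    d=np.c_[p[:,0],-p[:,1],-np.ones(len(p))]*f['range_z'].reshape(-1,1)
    return (d@rot(f).T+np.array(f['origin'])).reshape(h,w,3)
E
python3 - <<'E'
from h import *
print(get_obs())
for n in ['scene','side','wrist']:
    f=grab(n,n+'0'); print(n,{k:v for k,v in f.items() if k not in('img','range_z')})
E
```

```text
{'time': 0.0, 'q': array([-1.20488995e+00,  2.64735819e-01,  1.60539477e+00, -4.60580334e-06,
        1.27370413e+00, -3.68998011e-02]), 'dq': array([-1.09028764e-03,  6.23146894e-04, -5.90613930e-04, -1.43076822e-03,
        2.73431219e-03,  1.11020241e-05]), 'joint_torque': array([ 1.00680343e-03, -5.15105224e+01, -3.67317116e+01,  2.71315275e-05,
        1.27923393e-02, -9.70057101e-06]), 'ee_pos': array([ 0.26430208, -0.6202055 ,  0.19276259]), 'ee_rot': array([-3.13935194e+00, -7.83152805e-05,  4.02807447e-01]), 'wrist_force': array([-0.32465534, -0.41540589,  0.22145631]), 'ft_torque': array([-0.04099989, -0.05069826,  0.05216521]), 'finger_force': 0.0, 'finger_gap': 0.08512936652895534}
scene {'fx': 429.80677226776294, 'fy': 429.80677226776294, 'cx': 281.2982997692427, 'cy': 199.7432089618778, 'k1': 0.0441202256207454, 'origin': array([ 0.08794105, -0.51799307,  0.50567467]), 'orientation': array([ 1.1141082 ,  0.00449165, -0.47216692])}
side {'fx': 463.58090082073085, 'fy': 463.58090082073085, 'cx': 278.35338686016127, 'cy': 208.05876167687921, 'k1': 0.007017703592112025, 'origin': array([0.34995524, 1.08412214, 0.40309595]), 'orientation': array([ 1.14550797, -0.01906282, -2.91094028])}
wrist {'fx': 320.7129552811133, 'fy': 320.7129552811133, 'cx': 285.67384745397396, 'cy': 210.3989504174849, 'k1': 0.013102373044218504, 'origin': array([ 0.33534123, -0.59058615,  0.37132113]), 'orientation': array([-0.30471152,  0.00220204, -1.1687719 ])}
```

View pics/scene0.png

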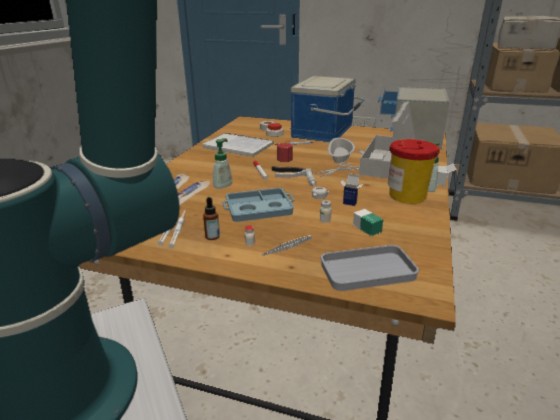

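View pics/side0.png

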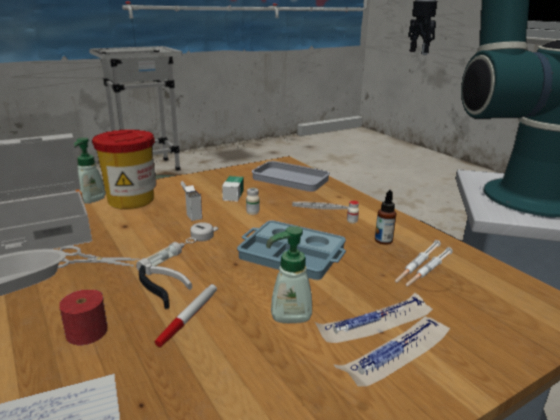

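Scene view: tote at (258,203), dropper (211,220), small vial (250,236), big vial (325,211), carton (368,222), forceps (288,245), tray (368,267), counter (319,191), blue carton (351,192), gel (222,167). The side view agrees.

```bash
python3 - <<'E'
from h import *
f=dict(np.load('pics/scene0.npz'))
for n,u,v in [('tote',258,205),('dropper',211,228),('small',250,236),('big',325,213),('carton',372,224),('cartonwhite',362,220),('forceps',288,245),('tray',368,267),('counter',319,192),('blue',351,195),('gel',222,175),('trayNL',322,267),('bin',410,180)]:
    print(n,dep(f,u,v).round(3))
im=cv2.resize(f['img'][170:290,150:430],None,fx=2.8,fy=2.8,interpolation=cv2.INTER_CUBIC);cv2.imwrite('pics/sc0.png',im)
E
```

```text
tote [0.471 0.366 0.019]
dropper [0.323 0.288 0.032]
small [0.389 0.225 0.026]
big [0.587 0.237 0.029]
carton [0.65  0.14  0.031]
cartonwhite [0.645 0.17  0.027]
forceps [0.456 0.177 0.011]
tray [0.565 0.04  0.004]
counter [0.645 0.358 0.02 ]
blue [0.695 0.285 0.031]
gel [0.443 0.545 0.039]
trayNL [0.486 0.086 0.001]
bin [0.826 0.221 0.071]
```

View pics/sc0.png

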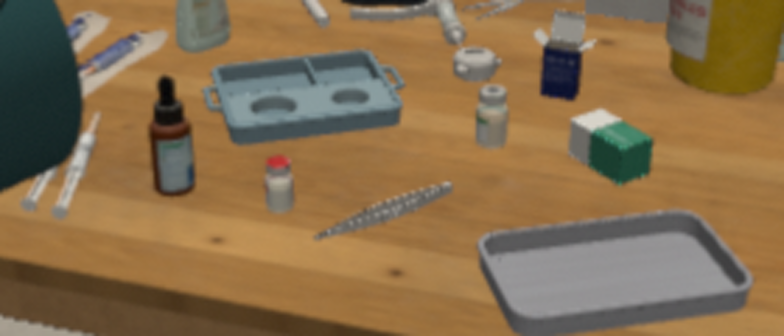

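The rows are not in the units I measure in: shifts go in shares of 0.75 m and turns go in shares of 90 degrees. I convert before sending: -0.66 m / 0.75 = -0.88, -0.14 m / 0.75 = -0.1867.

Call:
{"fn": "carry_out", "kwargs": {
  "motion": [
    [0.72,-0.88,-0.1867,0,1],
    [0.72,-0.88,-0.1867,0,1],
    [0.72,-0.88,-0.1867,0,1],
    [0.72,-0.88,-0.1867,0,1],
    [0.72,-0.88,-0.1867,0,1],
    [0.72,-0.88,-0.1867,0,1],
    [0.72,-0.88,-0.1867,0,1],
    [0.72,-0.88,-0.1867,0,1],
    [0.72,-0.88,-0.1867,0,1],
    [0.72,-0.88,-0.1867,0,1]
  ]
}}

```text
time: 1.15
ee_pos: [0.4022, -0.1453, 0.2753]
ee_rot: [3.141, -0.0, 0.402]
wrist_force: [1.0, -0.7, 0.4]
finger_gap: 0.0859
finger_force: 0.0
```

```bash
cat >> h.py <<'E'
def goto(x,y,z,yaw=None):
    o=get_obs();Rt=R.from_euler('xyz',o['ee_rot']).as_matrix()
    d=Rt.T@(np.array([x,y,z])-o['ee_pos']); t=0
    if yaw is not None:
        t=(o['ee_rot'][2]-yaw+np.pi)%(2*np.pi)-np.pi
    print('t',round(o['time'],2),'pos',o['ee_pos'].round(4),'rot',o['ee_rot'].round(3),'q',o['q'].round(2),'gap',round(o['finger_gap'],4),'F',round(o['finger_force'],1),o['wrist_force'].round(1))
    print('DELTA',d.round(4),'turn',round(t,3),'alt',round((t+np.pi)%(2*np.pi)-np.pi if t<0 else t-np.pi,3))
E
python3 - <<'E'
from h import *
goto(0.5,0.2,0.33)
E
```

```text
t 1.15 pos [ 0.4022 -0.1453  0.2753] rot [ 3.141 -0.     0.402] q [-0.4  -0.26  1.98  0.    1.42  0.76] gap 0.0859 F 0.0 [ 1.  -0.7  0.4]
DELTA [ 0.2251 -0.2794 -0.0546] turn 0 alt -3.142
```

Scaled: -0.28 m / 0.75 = -0.3733, 0.225 m / 0.75 = 0.3.

Call:
{"fn": "carry_out", "kwargs": {
  "motion": [
    [0.3,-0.3733,-0.0733,0,1],
    [0.3,-0.3733,-0.0733,0,1],
    [0.3,-0.3733,-0.0733,0,1],
    [0.3,-0.3733,-0.0733,0,1],
    [0.3,-0.3733,-0.0733,0,1],
    [0.3,-0.3733,-0.0733,0,1],
    [0.3,-0.3733,-0.0733,0,1],
    [0.3,-0.3733,-0.0733,0,1],
    [0.3,-0.3733,-0.0733,0,1],
    [0.3,-0.3733,-0.0733,0,1]
  ]
}}

```text
time: 2.15
ee_pos: [0.4991, 0.1978, 0.3294]
ee_rot: [3.141, 0.002, 0.403]
wrist_force: [-0.5, -0.4, -0.0]
finger_gap: 0.0852
finger_force: 0.0
```

```bash
python3 - <<'E'
from h import *
f=grab('wrist','w1');goto(.5,.2,.33)
print(f['origin'],f['orientation'])
cv2.imwrite('pics/w1b.png',cv2.resize(f['img'],(784,588),interpolation=cv2.INTER_CUBIC))
E
```

```text
t 2.2 pos [0.4991 0.1973 0.3295] rot [3.141e+00 1.000e-03 4.020e-01] q [ 0.33 -0.05  1.71 -0.    1.49  1.5 ] gap 0.0858 F 0.0 [-0.2  0.3 -0. ]
DELTA [ 0.0019 -0.0022 -0.0005] turn 0 alt -3.142
[0.57020339 0.22810511 0.50776097] [-3.06474185e-01 -5.81525299e-04 -1.16843035e+00]
```

View pics/w1b.png

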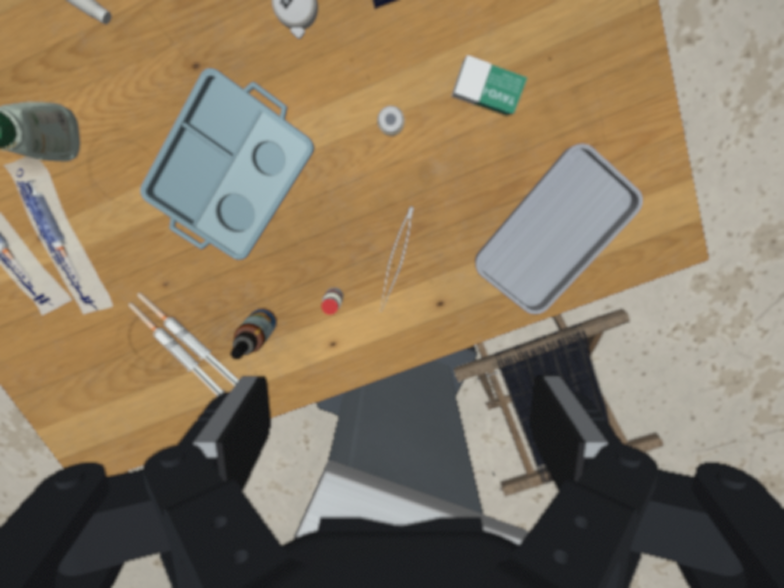

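Wrist view (1.4x): tote centre (228,165), large well (236,212), small well (268,158), carton (489,85), big vial (391,120), small vial (332,301), dropper (253,333), forceps (397,258), tray (560,228). Now measure with the depth cloud.

```bash
cat >> h.py <<'E'
def box(f,u0,u1,v0,v1,z0,z1,s=1.4):
    c=cloud(f)[int(v0/s):int(v1/s),int(u0/s):int(u1/s)].reshape(-1,3)
    c=c[(c[:,2]>z0)&(c[:,2]<z1)]
    (cx,cy),(w,h),a=cv2.minAreaRect(c[:,:2].astype(np.float32))
    a=np.deg2rad(a)
    if w<h: w,h,a=h,w,a+np.pi/2   # a = world angle of the long side
    a=(a+np.pi/2)%np.pi-np.pi/2
    return np.round([cx,cy,w,h,a,np.median(c[:,2]),len(c)],4)
E
python3 - <<'E'
from h import *
f=dict(np.load('pics/w1.npz'))
c=cloud(f); print('table',[np.median(c[int(v/1.4),int(u/1.4)]) if 0 else c[int(v/1.4),int(u/1.4)].round(4) for u,v in [(350,60),(350,200),(300,270),(450,280),(440,170)]])
print('tote',box(f,125,330,55,270,.014,.03))
print('toteouter',box(f,125,330,55,270,.008,.03))
print('tray',box(f,460,660,130,325,.008,.03))
print('carton',box(f,440,540,45,125,.028,.045), box(f,440,540,45,125,.012,.045))
print('big',box(f,365,415,95,145,.044,.06),box(f,365,415,95,145,.01,.06))
print('small',box(f,310,355,280,325,.037,.05),box(f,310,355,280,325,.01,.05))
print('dropper',box(f,215,290,300,375,.085,.12),box(f,215,290,300,375,.02,.075),box(f,215,290,300,375,.064,.075))
print('forceps',box(f,370,425,195,320,.0035,.02))
for n,u,v,z in [('large well',236,212,.018),('small well',268,158,.018),('t',208,70,.02),('r',313,147,.018),('b',241,259,.018),('l',143,190,.02),('forcepstip',411,208,.005),('forcepstail',382,308,.004),('bigcap',391,118,.051),('smallcap',330,306,.043),('dropbulb',237,351,.1),('dropbase?',268,312,.07)]:
    print(n,atz(f,u/1.4,v/1.4,z).round(4))
E
```

```text
table [array([ 0.6334,  0.3098, -0.0007]), array([5.034e-01, 2.596e-01, 4.000e-04]), array([ 0.4054,  0.2848, -0.001 ]), array([ 0.4614,  0.1182, -0.0015]), array([ 5.709e-01,  1.811e-01, -4.000e-04])]
tote [ 4.825e-01  3.902e-01  1.823e-01  1.302e-01 -2.243e-01  1.730e-02
  5.226e+03]
toteouter [ 4.825e-01  3.902e-01  1.823e-01  1.302e-01 -2.243e-01  1.720e-02
  5.564e+03]
tray [ 5.591e-01  3.640e-02  1.749e-01  1.067e-01 -2.600e-01  1.790e-02
  1.399e+03]
carton [ 6.6140e-01  1.7230e-01  6.2800e-02  3.5500e-02 -1.4876e+00  3.2600e-02
  1.3290e+03] [ 6.6120e-01  1.7220e-01  6.3000e-02  3.5500e-02 -1.4776e+00  3.2500e-02
  1.4310e+03]
big [5.939e-01 2.491e-01 2.250e-02 2.140e-02 4.024e-01 4.940e-02 2.570e+02] [ 5.937e-01  2.481e-01  2.620e-02  2.540e-02 -5.100e-01  4.910e-02
  3.270e+02]
small [ 3.915e-01  2.366e-01  1.850e-02  1.790e-02 -1.286e+00  4.090e-02
  1.230e+02] [3.929e-01 2.365e-01 2.030e-02 2.020e-02 4.364e-01 3.970e-02 2.170e+02]
dropper [ 3.294e-01  3.042e-01  1.260e-02  1.120e-02 -1.361e+00  9.480e-02
  9.200e+01] [3.3260e-01 3.0250e-01 3.3300e-02 2.5400e-02 1.2032e+00 5.5400e-02
 4.7200e+02] [3.3120e-01 3.0350e-01 2.3000e-02 1.9100e-02 1.2815e+00 7.1400e-02
 8.6000e+01]
forceps [4.597e-01 1.871e-01 1.257e-01 1.440e-02 1.319e-01 7.300e-03 1.500e+02]
large well [0.4444 0.3665 0.018 ]
small well [0.5112 0.352  0.018 ]
t [0.5669 0.4306 0.02  ]
r [0.5398 0.3126 0.018 ]
b [0.3966 0.3464 0.018 ]
l [0.4286 0.4624 0.02  ]
forcepstip [0.5211 0.1936 0.005 ]
forcepstail [0.3999 0.1785 0.004 ]
bigcap [0.5954 0.2477 0.051 ]
smallcap [0.393  0.2355 0.043 ]
dropbulb [0.3345 0.3028 0.1   ]
dropbase? [0.372  0.2918 0.07  ]
```

Call:
{"fn": "carry_out", "kwargs": {
  "motion": [
    [0.1427,-0.0133,0.2667,0,1],
    [0.1427,-0.0133,0.2667,0,1],
    [0.1427,-0.0133,0.2667,0,1],
    [0.1427,-0.0133,0.2667,0,1],
    [0.1427,-0.0133,0.2667,0,1],
    [0.1427,-0.0133,0.2667,0,1],
    [0.1427,-0.0133,0.2667,0,1],
    [0.1427,-0.0133,0.2933,0,1],
    [0.1427,-0.0133,0.2933,0,1],
    [0.1427,-0.0133,0.2933,0,1]
  ]
}}

```text
time: 3.2
ee_pos: [0.5945, 0.2493, 0.1123]
ee_rot: [3.141, -0.002, 0.402]
wrist_force: [-0.0, 0.2, 0.0]
finger_gap: 0.0857
finger_force: 0.0
```

```bash
python3 - <<'E'
from h import *
f=grab('wrist','w2')
print(f['img'].shape); goto(.594,.248,.022)
E
```

```text
(420, 560, 3)
t 3.25 pos [0.5949 0.2496 0.1126] rot [ 3.141e+00 -3.000e-03  4.020e-01] q [ 0.36  0.27  1.76 -0.    1.12  1.53] gap 0.0852 F 0.0 [-0.2 -0.3  0.2]
DELTA [-0.0017  0.0011  0.0906] turn 0 alt -3.142
```

View pics/w2.png

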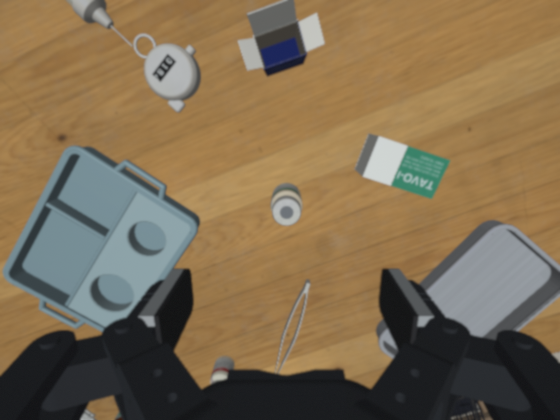

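Cap of the big vial at (286,211), between the open fingers; nothing else near. Descend and grip.

Scaled: 0.09 m / 0.75 = 0.12, -0.001 m / 0.75 = -0.0013.

Call:
{"fn": "carry_out", "kwargs": {
  "motion": [
    [-0.0013,0.0013,0.04,0,1],
    [-0.0013,0.0013,0.08,0,1],
    [-0.0013,0.0013,0.12,0,1],
    [-0.0013,0.0013,0.12,0,1],
    [-0.0013,0.0013,0.12,0,0],
    [-0.0013,0.0013,0.12,0,-0.5],
    [-0.0013,0.0013,0.12,0,-0.7],
    [-0.0013,0.0013,0.12,0,-0.7],
    [-0.0013,0.0013,0.12,0,-0.7],
    [-0.0013,0.0013,0.12,0,-0.7]
  ],
  "newtons": 25
}}

```text
time: 4.25
ee_pos: [0.5938, 0.2485, 0.0206]
ee_rot: [3.142, -0.001, 0.403]
wrist_force: [-1.0, -0.3, -0.4]
finger_gap: 0.0125
finger_force: 0.0
```

```bash
cat >> h.py <<'E'
TC=np.array([.483,.389]);TY=np.array([-.975,.224]);TX=np.array([.224,.975])
def tote(x,y): return TC+x*TX+y*TY
E
python3 - <<'E'
from h import *
f=dict(np.load('pics/w2.npz'))
print('bigcap',atz(f,286,211,.051).round(4),box(f,260,310,180,235,.044,.06,1))
for n,u,v in [('L',111,290),('S',147,238)]: print(n,atz(f,u,v,.018).round(4))
print('L',tote(-.03,.034),'S',tote(-.03,-.036),'C',tote(.03,.03),'D',tote(.03,-.044))
print('carton',box(f,340,460,120,210,.028,.045,1),'tote',box(f,0,205,140,335,.014,.03,1))
goto(*tote(-.03,.034),.09)
E
```

```text
bigcap [0.5957 0.2494 0.051 ] [5.945e-01 2.488e-01 2.300e-02 2.230e-02 3.815e-01 4.930e-02 6.700e+02]
L [0.4472 0.3691 0.018 ]
S [0.5128 0.3522 0.018 ]
L [0.44313  0.367366] S [0.51138  0.351686] C [0.46047 0.42497] D [0.53262  0.408394]
carton [ 6.6140e-01  1.7210e-01  6.3200e-02  3.4100e-02 -1.4831e+00  3.2800e-02
  3.2780e+03] tote [ 4.8260e-01  3.9020e-01  1.8180e-01  1.2970e-01 -2.2130e-01  1.7000e-02
  1.1245e+04]
t 4.25 pos [0.5938 0.2485 0.0206] rot [ 3.142e+00 -1.000e-03  4.030e-01] q [ 0.36  0.36  1.82 -0.    0.96  1.53] gap 0.0125 F 0.0 [-1.  -0.3 -0.4]
DELTA [-0.092  -0.1684 -0.0695] turn 0 alt -3.142
```

```bash
python3 - <<'E'
from h import *
f=grab('wrist','w3'); g=grab('side','s3')
cv2.imwrite('pics/c3.png',np.hstack([f['img'][100:,100:460],cv2.resize(g['img'][160:260,190:330],None,fx=3.2,fy=3.2)]) )
E
```

```text
(no output)
```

View pics/c3.png

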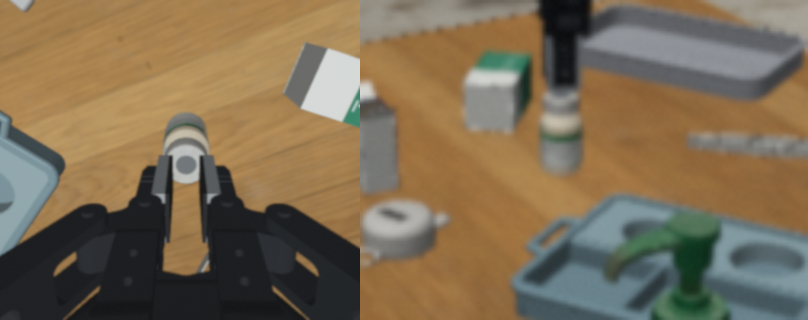

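```bash
python3 - <<'E'
from h import *
f=dict(np.load('pics/w3.npz'))
print(box(f,255,320,205,285,.046,.06,1), atz(f,285,264,.051), f['origin'],f['orientation'])
c=cloud(f)
for u,v in [(285,264),(285,235),(265,260),(305,260),(270,290),(300,300)]: print(u,v,c[v,u].round(4))
g=dict(np.load('pics/s3.npz'));s=cloud(g)
# side: vial crop px (560,135)-> 190+200/3.2
for px,py in [(560,100),(560,130),(560,160),(565,60),(565,80)]:
    u=190+(px-360)/3.2;v=160+py/3.2;print(s[int(v),int(u)].round(4))
goto(.594,.248,.022)
E
```

```text
[5.942e-01 2.500e-01 2.370e-02 2.350e-02 2.577e-01 4.930e-02 1.133e+03] [0.59526517 0.24944968 0.051     ] [0.66456737 0.27852496 0.19907262] [-3.04123845e-01  1.15193741e-04 -1.16875230e+00]
285 264 [0.5943 0.249  0.0489]
285 235 [0.6047 0.2535 0.0368]
265 260 [0.6004 0.2616 0.0657]
305 260 [0.6074 0.2446 0.0652]
270 290 [0.597  0.2568 0.0832]
300 300 [0.5934 0.2414 0.0759]
[0.5923 0.2543 0.0488]
[0.591  0.2593 0.0313]
[0.59   0.2627 0.0108]
[0.5847 0.2659 0.0817]
[0.5851 0.2647 0.0665]
t 4.35 pos [0.5936 0.2484 0.0202] rot [ 3.142 -0.     0.403] q [ 0.36  0.36  1.82 -0.    0.96  1.53] gap 0.013 F 0.0 [-0.  -0.1 -0.2]
DELTA [ 0.0002  0.0006 -0.0018] turn 0 alt -3.142
```

```bash
python3 - <<'E'
from h import *
g=dict(np.load('pics/s3.npz'));s=cloud(g)
u0=190+200/3.2
for v in range(160,216,2): print(v,s[v,int(u0)].round(3),g['img'][v,int(u0)], s[v,int(u0)+4].round(3),g['img'][v,int(u0)+4])
E
```

```text
160 [0.578 0.301 0.131] [16 16 14] [0.572 0.296 0.129] [26 23 21]
162 [0.578 0.301 0.127] [14 10 11] [0.572 0.296 0.125] [19 16 15]
164 [0.581 0.294 0.12 ] [20 19 17] [0.573 0.293 0.121] [23 21 18]
166 [0.584 0.281 0.112] [31 28 24] [0.577 0.28  0.112] [33 28 27]
168 [0.583 0.286 0.109] [25 22 20] [0.576 0.282 0.109] [26 23 20]
170 [0.583 0.286 0.105] [14 12 11] [0.576 0.283 0.105] [18 15 15]
172 [0.588 0.268 0.095] [15 12 11] [0.58  0.267 0.095] [23 21 20]
174 [0.588 0.269 0.091] [22 20 19] [0.58  0.267 0.091] [25 23 22]
176 [0.588 0.268 0.086] [23 20 16] [0.582 0.261 0.084] [27 26 24]
178 [0.587 0.271 0.083] [21 20 16] [0.581 0.264 0.081] [25 22 21]
180 [0.587 0.271 0.079] [22 19 16] [0.581 0.265 0.078] [29 26 26]
182 [0.589 0.267 0.073] [24 21 19] [0.58  0.269 0.075] [30 27 24]
184 [0.588 0.267 0.069] [21 18 18] [0.581 0.263 0.068] [26 24 23]
186 [0.588 0.268 0.065] [40 39 36] [0.582 0.262 0.064] [47 45 43]
188 [0.59  0.261 0.058] [92 89 85] [0.583 0.258 0.058] [105 106 106]
190 [0.593 0.252 0.05 ] [132 132 130] [0.586 0.246 0.048] [142 146 147]
192 [0.59  0.262 0.05 ] [148 152 153] [0.583 0.257 0.049] [ 99 103 103]
194 [0.591 0.26  0.045] [122 124 127] [0.583 0.257 0.045] [ 95 100 102]
196 [0.59  0.261 0.041] [147 159 165] [0.585 0.252 0.038] [134 149 156]
198 [0.591 0.26  0.036] [172 189 197] [0.584 0.254 0.035] [146 162 170]
200 [0.591 0.259 0.031] [140 159 168] [0.584 0.256 0.031] [109 126 135]
202 [0.591 0.258 0.027] [ 87 111 100] [0.584 0.255 0.026] [60 81 66]
204 [0.59  0.263 0.024] [ 93 107  92] [0.583 0.258 0.023] [86 93 84]
206 [0.59  0.262 0.019] [129 130 129] [0.583 0.257 0.018] [102 104 102]
208 [0.591 0.261 0.014] [133 136 134] [0.583 0.258 0.014] [108 111 107]
210 [0.59  0.263 0.011] [138 141 140] [0.583 0.258 0.009] [111 115 113]
212 [0.589 0.265 0.007] [128 137 141] [0.582 0.26  0.006] [ 96 108 114]
214 [0.591 0.261 0.001] [102 126 145] [0.583 0.257 0.   ] [ 78 110 138]
```

```bash
python3 - <<'E'
from h import *
g=dict(np.load('pics/s3.npz')); cv2.imwrite('pics/c4.png',cv2.resize(g['img'][120:220,210:310],(600,600),interpolation=cv2.INTER_CUBIC))
E
```

```text
(no output)
```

View pics/c4.png

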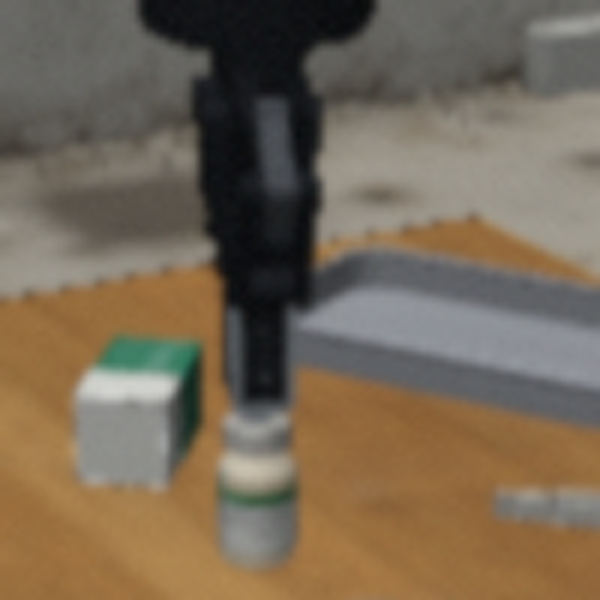

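The fingers closed above the cap: their ends are at about z = 0.056 (crop y≈405), though the reported TCP is 0.020. The vial hasn't moved. So the fingertips really sit about 36 mm short of the reported TCP. I'll reopen, go lower and watch the force.

Scaled: 0.03 m / 0.75 = 0.04, 0.02 m / 0.75 = 0.0267.

Call:
{"fn": "carry_out", "kwargs": {
  "motion": [
    [0,0,0,0,0.5],
    [0,0,0,0,0.5],
    [0,0,0,0,0.5],
    [0,0,0.0133,0,0.5],
    [0,0,0.0267,0,0.5],
    [0,0,0.0333,0,0.5],
    [0,0,0.04,0,0.5],
    [0,0,0.04,0,0.5]
  ],
  "newtons": 25
}}

```text
time: 5.15
ee_pos: [0.5925, 0.248, -0.0114]
ee_rot: [-3.141, 0.002, 0.403]
wrist_force: [-0.1, 0.1, -0.1]
finger_gap: 0.0641
finger_force: 0.0
```

```bash
python3 - <<'E'
from h import *
f=grab('wrist','w5');g=grab('side','s5');goto(.594,.248,-.014)
cv2.imwrite('pics/c5.png',np.hstack([f['img'][180:380,180:390],cv2.resize(g['img'][140:220,220:300],None,fx=2.5,fy=2.5)]))
E
```

```text
t 5.25 pos [ 0.5935  0.2484 -0.0102] rot [-3.142  0.     0.403] q [0.36 0.4  1.84 0.   0.91 1.53] gap 0.0639 F 0.0 [0.8 0.2 0.2]
DELTA [0.0003 0.0006 0.0038] turn 0 alt -3.142
```

View pics/c5.png

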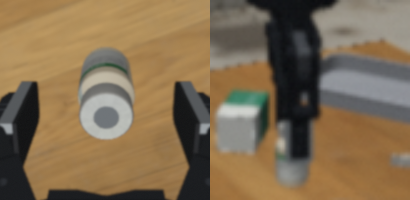

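Confirmed: reported z is -0.010 with no contact, and the fingers straddle the vial. Close now.

Scaled: 0.004 m / 0.75 = 0.0053.

Call:
{"fn": "carry_out", "kwargs": {
  "motion": [
    [0,0,0.0053,0,0.5],
    [0,0,0.0053,0,0],
    [0,0,0.0053,0,-0.3],
    [0,0,0.0053,0,-0.5],
    [0,0,0.0053,0,-0.6],
    [0,0,0.0053,0,-0.7],
    [0,0,0.0053,0,-0.7]
  ],
  "newtons": 25
}}

```text
time: 5.95
ee_pos: [0.5938, 0.2485, -0.0136]
ee_rot: [3.142, -0.001, 0.403]
wrist_force: [0.3, 0.6, 1.0]
finger_gap: 0.0259
finger_force: 24.6
```

```bash
python3 - <<'E'
from h import *
goto(*tote(-.03,.034),.06)
E
```

```text
t 5.95 pos [ 0.5938  0.2485 -0.0136] rot [ 3.142e+00 -1.000e-03  4.030e-01] q [0.36 0.4  1.84 0.   0.9  1.53] gap 0.0259 F 24.6 [0.3 0.6 1. ]
DELTA [-0.092  -0.1684 -0.0737] turn 0 alt -3.142
```

Scaled: -0.168 m / 0.75 = -0.224, -0.074 m / 0.75 = -0.0987.

Call:
{"fn": "carry_out", "kwargs": {
  "motion": [
    [0,0,-0.04,0,-0.7],
    [0,0,-0.0987,0,-0.7],
    [-0.0267,-0.0533,-0.0987,0,-0.7],
    [-0.06,-0.1067,-0.0987,0,-0.7],
    [-0.0933,-0.1667,-0.0987,0,-0.7],
    [-0.1213,-0.224,-0.0987,0,-0.7],
    [-0.1213,-0.224,-0.0987,0,-0.7],
    [-0.1213,-0.224,-0.0987,0,-0.7],
    [-0.1213,-0.224,-0.0987,0,-0.7],
    [-0.1213,-0.224,-0.0987,0,-0.7]
  ]
}}

```text
time: 6.95
ee_pos: [0.4451, 0.3665, 0.0601]
ee_rot: [3.141, -0.0, 0.401]
wrist_force: [-0.2, -0.8, -0.6]
finger_gap: 0.026
finger_force: 24.8
```

```bash
python3 - <<'E'
from h import *
f=grab('wrist','w6');goto(.4445,.3675,-.0095)
cv2.imwrite('pics/c6.png',f['img'][100:])
E
```

```text
t 7.0 pos [0.4452 0.3665 0.0601] rot [ 3.141 -0.     0.401] q [ 0.65  0.2   1.95 -0.    1.    1.82] gap 0.0261 F 24.8 [-0.1 -0.2 -0.7]
DELTA [-0.0002 -0.0012  0.0696] turn 0 alt -3.142
```

View pics/c6.png

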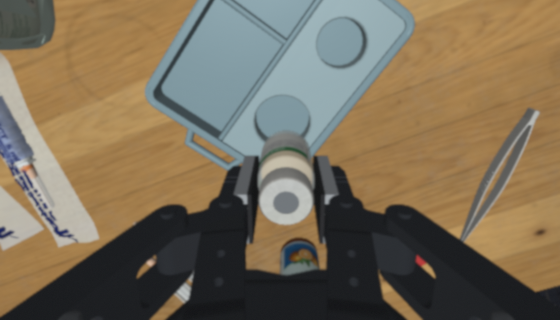

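```bash
python3 - <<'E'
from h import *
f=dict(np.load('pics/w6.npz'))
print(atz(f,282,220,.018),atz(f,341,142,.018),'vialtop',atz(f,286,302,.051+.0737))
c=cloud(f)
m=c[100:400,100:420].reshape(-1,3)
goto(.4445,.3675,-.0095)
E
```

```text
[0.44442708 0.36900935 0.018     ] [0.51133553 0.35387208 0.018     ] vialtop [0.44703561 0.36707647 0.1247    ]
t 7.0 pos [0.4452 0.3665 0.0601] rot [ 3.141 -0.     0.401] q [ 0.65  0.2   1.95 -0.    1.    1.82] gap 0.0261 F 24.8 [-0.1 -0.2 -0.7]
DELTA [-0.0002 -0.0012  0.0696] turn 0 alt -3.142
```

Call:
{"fn": "carry_out", "kwargs": {
  "motion": [
    [0,-0.002,0.0267,0,-0.7],
    [0,-0.002,0.0533,0,-0.7],
    [0,-0.002,0.0733,0,-0.7],
    [0,-0.002,0.084,0,-0.7],
    [0,-0.002,0.0893,0,-0.7],
    [0,-0.002,0.092,0,-0.7],
    [0,-0.002,0.0927,0,-0.7],
    [0,-0.002,0.0927,0,-0.7],
    [0,-0.002,0.0927,0,-0.25],
    [0,-0.002,0.0927,0,-0.1]
  ]
}}

```text
time: 8.0
ee_pos: [0.4438, 0.3691, -0.0088]
ee_rot: [-3.141, -0.001, 0.403]
wrist_force: [0.0, -0.6, 0.2]
finger_gap: 0.038
finger_force: 0.0
```

```bash
python3 - <<'E'
from h import *
f=grab('wrist','w7');goto(.392,.236,.06)
cv2.imwrite('pics/c7.png',f['img'][100:])
E
```

```text
t 8.05 pos [ 0.4437  0.369  -0.0089] rot [-3.141e+00 -1.000e-03  4.030e-01] q [0.65 0.29 1.99 0.   0.87 1.82] gap 0.0384 F 0.0 [ 0.4 -0.1  0.6]
DELTA [-0.0996  0.1021 -0.069 ] turn 0 alt -3.142
```

View pics/c7.png

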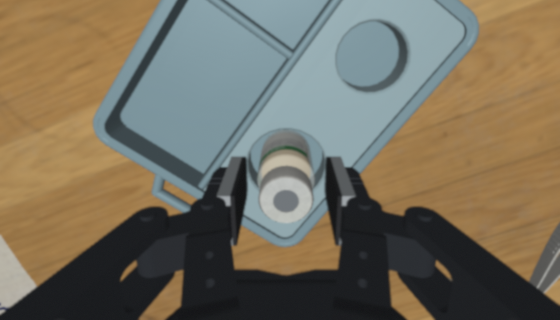

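Large vial stands in its well (cap at crop (286,202)). Now up and over to the small vial, turning clear of the dropper.

Scaled: 0.102 m / 0.75 = 0.136, -0.1 m / 0.75 = -0.1333, 0.6 rad / 1.5708 = 0.382.

Call:
{"fn": "carry_out", "kwargs": {
  "motion": [
    [0,0,-0.04,0,-0.1],
    [0,0,-0.0933,0,-0.1],
    [0,0,-0.1133,0.0637,0.1],
    [-0.0333,0.0333,-0.1133,0.1273,0.2],
    [-0.0667,0.0667,-0.1133,0.191,0.2],
    [-0.1,0.1,-0.1133,0.2546,0.2],
    [-0.1333,0.136,-0.1133,0.3183,0.2],
    [-0.1333,0.136,-0.1133,0.382,0.2],
    [-0.1333,0.136,-0.1133,0.382,0.2],
    [-0.1333,0.136,-0.1133,0.382,0.2]
  ]
}}

```text
time: 9.05
ee_pos: [0.392, 0.236, 0.0762]
ee_rot: [-3.141, -0.001, -0.195]
wrist_force: [-0.1, -0.2, -1.1]
finger_gap: 0.0509
finger_force: 0.0
```

```bash
python3 - <<'E'
from h import *
f=grab('wrist','w8');goto(.392,.236,-.016)
cv2.imwrite('pics/c8.png',f['img'])
E
```

```text
t 9.1 pos [0.392  0.2363 0.0761] rot [-3.141e+00 -1.000e-03 -1.950e-01] q [ 0.49 -0.04  2.17  0.    1.01  2.25] gap 0.0509 F 0.0 [-0.2 -0.1  0. ]
DELTA [-0.      0.0003  0.0921] turn 0 alt -3.142
```

View pics/c8.png

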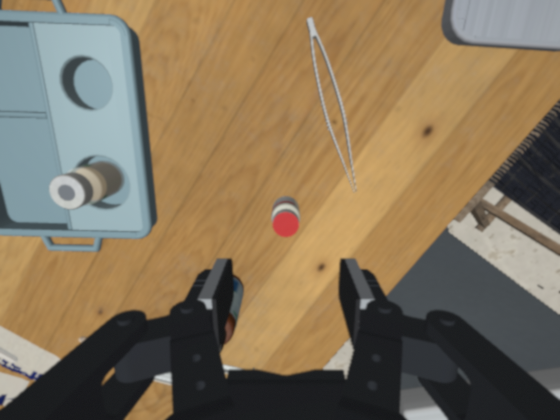

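```bash
python3 - <<'E'
from h import *
f=dict(np.load('pics/w8.npz'))
print(atz(f,286,223,.043),box(f,265,310,190,245,.037,.05,1))
a=[atz(f,u,v,.004) for u,v in [(310,20),(355,188)]];print('forceps ends',a)
E
```

```text
[0.39314805 0.23570869 0.043     ] [ 3.915e-01  2.367e-01  1.860e-02  1.850e-02 -1.941e-01  4.080e-02
  5.550e+02]
forceps ends [array([0.52165098, 0.19345776, 0.004     ]), array([0.3979412 , 0.17844672, 0.004     ])]
```

Scaled: 0.092 m / 0.75 = 0.1227, 0.08 m / 0.75 = 0.1067.

Call:
{"fn": "carry_out", "kwargs": {
  "motion": [
    [0,0,0.04,0,0.2],
    [0,0,0.08,0,0.2],
    [0,0,0.1067,0,0.2],
    [0,0,0.1227,0,0.2],
    [0,0,0.1227,0,0.2],
    [0,0,0.1227,0,-0.2],
    [0,0,0.1227,0,-0.5],
    [0,0,0.1227,0,-0.75],
    [0,0,0.1227,0,-0.75],
    [0,0,0.1227,0,-0.75]
  ]
}}

```text
time: 10.1
ee_pos: [0.3928, 0.2364, -0.0151]
ee_rot: [-3.14, -0.002, -0.197]
wrist_force: [0.3, 0.1, 5.3]
finger_gap: 0.0208
finger_force: 24.9
```

```bash
python3 - <<'E'
from h import *
goto(.5114,.353,.06)
E
```

```text
t 10.1 pos [ 0.3928  0.2364 -0.0151] rot [-3.14e+00 -2.00e-03 -1.97e-01] q [0.49 0.09 2.24 0.   0.81 2.26] gap 0.0208 F 24.9 [0.3 0.1 5.3]
DELTA [ 0.0937 -0.1377 -0.0747] turn 0 alt -3.142
```

Scaled: -0.138 m / 0.75 = -0.184, -0.075 m / 0.75 = -0.1.

Call:
{"fn": "carry_out", "kwargs": {
  "motion": [
    [0,0,-0.04,0,-0.75],
    [0,0,-0.1,0,-0.75],
    [0.0333,-0.0467,-0.1,0,-0.75],
    [0.0667,-0.0933,-0.1,0,-0.75],
    [0.0933,-0.14,-0.1,0,-0.75],
    [0.1253,-0.184,-0.1,0,-0.75],
    [0.1253,-0.184,-0.1,0,-0.75],
    [0.1253,-0.184,-0.1,0,-0.75],
    [0.1253,-0.184,-0.1,0,-0.75]
  ]
}}

```text
time: 11.0
ee_pos: [0.5092, 0.3515, 0.0578]
ee_rot: [3.14, 0.002, -0.197]
wrist_force: [-0.2, -0.5, -0.1]
finger_gap: 0.0206
finger_force: 24.7
```

```bash
python3 - <<'E'
from h import *
f=grab('wrist','w9')
goto(.5114,.353,-.011)
E
```

```text
t 11.05 pos [0.5092 0.3514 0.058 ] rot [ 3.14e+00  1.00e-03 -1.97e-01] q [ 0.56  0.28  1.85 -0.    1.01  2.33] gap 0.0211 F 24.7 [-0.5 -0.1  0.1]
DELTA [ 0.0019 -0.0021  0.069 ] turn 0 alt -3.142
```

Scaled: 0.069 m / 0.75 = 0.092, -0.002 m / 0.75 = -0.0027.

Call:
{"fn": "carry_out", "kwargs": {
  "motion": [
    [0.0027,-0.0027,0.0267,0,-0.75],
    [0.0027,-0.0027,0.0533,0,-0.75],
    [0.0027,-0.0027,0.0733,0,-0.75],
    [0.0027,-0.0027,0.084,0,-0.75],
    [0.0027,-0.0027,0.0893,0,-0.75],
    [0.0027,-0.0027,0.092,0,-0.75],
    [0.0027,-0.0027,0.092,0,-0.75],
    [0.0027,-0.0027,0.092,0,-0.75],
    [0.0027,-0.0027,0.092,0,-0.35],
    [0.0027,-0.0027,0.092,0,-0.2]
  ]
}}

```text
time: 12.05
ee_pos: [0.5134, 0.3544, -0.0098]
ee_rot: [-3.141, -0.001, -0.197]
wrist_force: [0.6, 0.1, -0.6]
finger_gap: 0.0344
finger_force: 0.0
```

```bash
python3 - <<'E'
from h import *
f=grab('wrist','w10')
cv2.imwrite('pics/c10.png',f['img'][60:])
goto(.461,.187,.06,.125)
E
```

```text
t 12.1 pos [ 0.5133  0.3544 -0.0099] rot [-3.141e+00 -1.000e-03 -1.970e-01] q [ 0.56  0.36  1.88 -0.    0.89  2.33] gap 0.0342 F 0.0 [ 0.5  0.1 -0.2]
DELTA [-0.0185  0.1743 -0.07  ] turn -0.322 alt -0.322
```

View pics/c10.png

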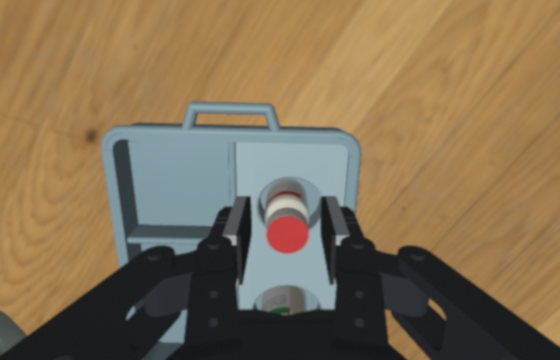

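Small vial stands in its well (cap at crop (288,234)). Next the forceps.

Scaled: 0.174 m / 0.75 = 0.232, 0.13 m / 0.75 = 0.1733, -0.32 rad / 1.5708 = -0.2037.

Call:
{"fn": "carry_out", "kwargs": {
  "motion": [
    [0,0,-0.0467,0,-0.2],
    [0,0,-0.1,0,-0.2],
    [0,0.0533,-0.1,-0.0637,-0.2],
    [-0.0133,0.1067,-0.1,-0.1273,-0.2],
    [-0.024,0.1733,-0.1,-0.2037,-0.2],
    [-0.024,0.232,-0.1,-0.2037,-0.2],
    [-0.024,0.232,-0.0733,-0.2037,-0.2],
    [-0.024,0.232,-0.04,-0.2037,-0.2],
    [-0.024,0.232,-0.02,-0.2037,-0.2],
    [-0.024,0.232,-0.02,-0.2037,-0.2]
  ]
}}

```text
time: 13.1
ee_pos: [0.4589, 0.186, 0.0026]
ee_rot: [3.141, 0.005, 0.122]
wrist_force: [-0.7, -0.9, 0.4]
finger_gap: 0.0344
finger_force: 0.0
```

```bash
python3 - <<'E'
from h import *
f=grab('wrist','w11')
for a,b in [((200,130),(380,330))]: 
  c=cloud(f)[0:330,230:340].reshape(-1,3); m=c[(c[:,2]>.004)&(c[:,2]<.012)&(abs(c[:,0]-.46)<.08)&(abs(c[:,1]-.186)<.03)]
  print(len(m),cv2.minAreaRect(m[:,:2].astype(np.float32)),m.mean(0))
goto(.460,.186,-.024,.122)
E
```

```text
1029 ((0.46108290553092957, 0.1869853287935257), (0.12389257550239563, 0.014887209050357342), 7.6941142082214355) [0.4735598  0.18836732 0.0071941 ]
t 13.15 pos [0.4601 0.1866 0.0038] rot [3.141e+00 2.000e-03 1.230e-01] q [ 0.34  0.13  2.15 -0.    0.86  1.78] gap 0.0342 F 0.0 [-0.6  0.6  0.2]
DELTA [-0.0001  0.0005  0.0278] turn 0.001 alt -3.141
```

Scaled: 0.032 m / 0.75 = 0.0427, 0.03 m / 0.75 = 0.04, -0.01 rad / 1.5708 = -0.0064.

Call:
{"fn": "carry_out", "kwargs": {
  "motion": [
    [0.0013,0,0.0133,0,-0.3],
    [0.0013,0,0.0267,-0.0064,-0.35],
    [0.0013,0,0.0347,-0.0064,-0.35],
    [0.0013,0,0.0373,-0.0064,-0.35],
    [0.0013,0,0.04,-0.0064,-0.35],
    [0.0013,0,0.0427,-0.0064,-0.35],
    [0.0013,0,0.0427,-0.0064,-0.35]
  ]
}}

```text
time: 13.85
ee_pos: [0.4622, 0.1871, -0.0275]
ee_rot: [3.142, 0.0, 0.133]
wrist_force: [0.4, -0.2, -0.1]
finger_gap: 0.0279
finger_force: 0.0
```

Scaled: 0.003 m / 0.75 = 0.004, 0.002 m / 0.75 = 0.0027.

Call:
{"fn": "carry_out", "kwargs": {
  "motion": [
    [0,0,0.0027,0,-0.35],
    [0,0,0.0027,0,-0.35],
    [0,0,0.004,0,-0.35]
  ]
}}

```text
time: 14.15
ee_pos: [0.4624, 0.1872, -0.0303]
ee_rot: [-3.142, -0.0, 0.133]
wrist_force: [0.4, 0.2, 0.2]
finger_gap: 0.0278
finger_force: 0.0
```

Still free. Continue slowly until contact.

Scaled: 0.003 m / 0.75 = 0.004, 0.0015 m / 0.75 = 0.002.

Call:
{"fn": "carry_out", "kwargs": {
  "motion": [
    [0,0,0.002,0,-0.35],
    [0,0,0.004,0,-0.35],
    [0,0,0.004,0,-0.35]
  ]
}}

```text
time: 14.45
ee_pos: [0.4619, 0.187, -0.0337]
ee_rot: [3.141, 0.001, 0.133]
wrist_force: [-0.6, 0.3, 0.4]
finger_gap: 0.0276
finger_force: 0.0
```

Call:
{"fn": "carry_out", "kwargs": {
  "motion": [
    [0,0,0.0013,0,-0.35],
    [0,0,0.002,0,-0.35],
    [0,0,0.002,0,-0.35]
  ]
}}

```text
time: 14.75
ee_pos: [0.4622, 0.1871, -0.035]
ee_rot: [-3.142, 0.0, 0.133]
wrist_force: [-0.3, -0.9, 0.4]
finger_gap: 0.0278
finger_force: 0.0
```

Call:
{"fn": "carry_out", "kwargs": {
  "motion": [
    [0,0,0,0,-0.55],
    [0,0,0,0,-0.75],
    [0,0,0,0,-1],
    [0,0,0,0,-1],
    [0,0,0,0,-1],
    [0,0,0,0,-1]
  ],
  "newtons": 30
}}

```text
time: 15.35
ee_pos: [0.4624, 0.1872, -0.0348]
ee_rot: [-3.142, -0.0, 0.133]
wrist_force: [-0.5, 0.9, 1.9]
finger_gap: 0.0124
finger_force: 30.0
```

```bash
python3 - <<'E'
from h import *
goto(.559,.0364,.04,-.26)
E
```

```text
t 15.35 pos [ 0.4624  0.1872 -0.0348] rot [-3.142 -0.     0.133] q [0.33 0.2  2.16 0.   0.78 1.77] gap 0.0124 F 30.0 [-0.5  0.9  1.9]
DELTA [ 0.0758  0.1623 -0.0748] turn 0.393 alt -2.749
```

Scaled: 0.162 m / 0.75 = 0.216, 0.04 m / 0.75 = 0.0533, 0.39 rad / 1.5708 = 0.2483.

Call:
{"fn": "carry_out", "kwargs": {
  "motion": [
    [0,0,-0.04,0,-1],
    [0,0,-0.1,0,-1],
    [0.0267,0.0533,-0.1,0.0637,-1],
    [0.0533,0.1067,-0.1,0.1273,-1],
    [0.08,0.16,-0.1,0.191,-1],
    [0.1013,0.216,-0.1,0.2483,-1],
    [0.1013,0.216,-0.1,0.2483,-1],
    [0.1013,0.216,-0.1,0.2483,-1],
    [0.1013,0.216,-0.1,0.2483,-1]
  ]
}}

```text
time: 16.25
ee_pos: [0.5579, 0.0372, 0.0395]
ee_rot: [3.142, 0.002, -0.257]
wrist_force: [-0.3, 0.9, -0.3]
finger_gap: 0.0123
finger_force: 29.8
```

```bash
python3 - <<'E'
from h import *
f=grab('wrist','w12');cv2.imwrite('pics/c12.png',f['img'])
goto(.559,.0364,-.0325,-.26)
c=cloud(f)
m=c[:,:].reshape(-1,3)
for n,z0,z1 in [('wall',.010,.024)]:
  k=m[(m[:,2]>z0)&(m[:,2]<z1)&(abs(m[:,0]-.56)<.12)&(abs(m[:,1]-.036)<.1)]
  print(len(k),cv2.minAreaRect(k[:,:2].astype(np.float32)))
k=m[(m[:,2]>.06)&(m[:,2]<.1)&(np.hypot(m[:,0]-.56,m[:,1]-.036)<.09)]
print('forceps?',len(k),k.mean(0))
E
```

```text
t 16.3 pos [0.5578 0.0376 0.0396] rot [ 3.141e+00  1.000e-03 -2.560e-01] q [0.02 0.19 2.   0.   0.95 1.85] gap 0.0124 F 29.8 [ 0.4  0.7 -0.3]
DELTA [0.0015 0.0008 0.0721] turn 0.004 alt -3.137
5405 ((0.5599579215049744, 0.03675200045108795), (0.10501068085432053, 0.17395733296871185), 74.8917465209961)
forceps? 2864 [0.5677363  0.03477147 0.08575108]
```

View pics/c12.png

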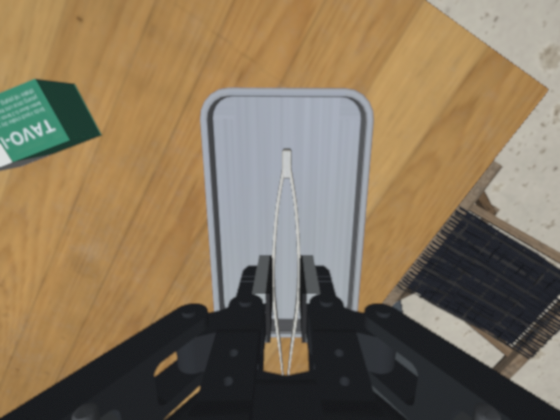

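Forceps are held in line with the tray and centred over it. Lower and release.

Call:
{"fn": "carry_out", "kwargs": {
  "motion": [
    [0.0013,0,0.0333,0,-1],
    [0.0013,0,0.0667,0,-1],
    [0.0013,0,0.0853,0,-1],
    [0.0013,0,0.092,0,-1],
    [0.0013,0,0.0953,0,-1],
    [0.0013,0,0.0953,0,-1],
    [0.0013,0,0.0953,0,-0.6],
    [0.0013,0,0.0953,0,-0.4],
    [0.0013,0,0.0953,0,-0.35],
    [0.0013,0,0.08,0,-0.35]
  ]
}}

```text
time: 17.3
ee_pos: [0.5585, 0.0363, -0.0207]
ee_rot: [3.141, 0.003, -0.257]
wrist_force: [-0.4, -0.9, 0.3]
finger_gap: 0.0278
finger_force: 0.0
```

```bash
python3 - <<'E'
from h import *
f=grab('wrist','w13')
goto(.6614,.1722,.06,1.66)
c=cloud(f)[:,250:320].reshape(-1,3)
k=c[(c[:,2]>.006)&(c[:,2]<.016)&(abs(c[:,0]-.56)<.09)&(abs(c[:,1]-.036)<.03)]
print(len(k),cv2.minAreaRect(k[:,:2].astype(np.float32)),np.percentile(k[:,2],[10,50,90]))
E
```

```text
t 17.35 pos [ 0.5608  0.0363 -0.0178] rot [-3.141e+00 -1.000e-03 -2.570e-01] q [0.02 0.27 2.02 0.   0.84 1.85] gap 0.0275 F 0.0 [1.  0.2 2.5]
DELTA [ 0.0628 -0.157  -0.0777] turn -1.917 alt -1.917
1341 ((0.570371150970459, 0.03371612727642059), (0.02773391269147396, 0.15334779024124146), 79.5462875366211) [0.00731752 0.00924982 0.0103155 ]
```

Scaled: -0.157 m / 0.75 = -0.2093, -0.02 m / 0.75 = -0.0267, -1.35 rad / 1.5708 = -0.8594.

Call:
{"fn": "carry_out", "kwargs": {
  "motion": [
    [0,0,-0.0533,0,-0.3],
    [0,0,-0.1067,-0.0955,0],
    [0.0133,-0.0267,-0.12,-0.191,0.4],
    [0.0267,-0.0667,-0.12,-0.2865,0.4],
    [0.04,-0.12,-0.12,-0.382,0.4],
    [0.0533,-0.16,-0.12,-0.4775,0.4],
    [0.084,-0.2093,-0.12,-0.573,0.4],
    [0.084,-0.2093,-0.12,-0.6685,0.4],
    [0.084,-0.2093,-0.12,-0.7639,0.4],
    [0.084,-0.2093,-0.12,-0.8594,0.4]
  ]
}}

```text
time: 18.35
ee_pos: [0.6613, 0.1727, 0.0706]
ee_rot: [3.141, -0.0, 1.1]
wrist_force: [-0.3, -1.1, 0.8]
finger_gap: 0.0593
finger_force: 0.0
```

```bash
python3 - <<'E'
from h import *
goto(.6613,.1722,.04,1.659)
E
```

```text
t 18.35 pos [0.6613 0.1727 0.0706] rot [ 3.141 -0.     1.1  ] q [ 0.22  0.37  1.7  -0.    1.07  0.69] gap 0.0593 F 0.0 [-0.3 -1.1  0.8]
DELTA [-0.0005  0.0002  0.0306] turn -0.559 alt -0.559
```

Scaled: 0.0915 m / 0.75 = 0.122, 0.08 m / 0.75 = 0.1067, -0.559 rad / 1.5708 = -0.3559.

Call:
{"fn": "carry_out", "kwargs": {
  "motion": [
    [0,0,0,-0.0955,0.4],
    [0,0,0,-0.191,0.4],
    [0,0,0,-0.2865,0.4],
    [0,0,0.0133,-0.3559,0.4],
    [0,0,0.04,-0.3559,0.4],
    [0,0,0.08,-0.3559,0.4],
    [0,0,0.1067,-0.3559,0.4],
    [0,0,0.122,-0.3559,0.4],
    [0,0,0.122,-0.3559,0.4],
    [0,0,0.122,-0.3559,0.4]
  ]
}}

```text
time: 19.35
ee_pos: [0.6616, 0.1723, -0.0205]
ee_rot: [3.14, -0.0, 1.652]
wrist_force: [0.1, 0.4, -0.1]
finger_gap: 0.0599
finger_force: 0.0
```

Call:
{"fn": "carry_out", "kwargs": {
  "motion": [
    [0,0,0,0,0.1],
    [0,0,0,0,-0.3],
    [0,0,0,0,-0.5],
    [0,0,0,0,-0.5],
    [0,0,0,0,-0.5]
  ],
  "newtons": 25
}}

```text
time: 19.85
ee_pos: [0.6624, 0.1726, -0.0195]
ee_rot: [3.138, -0.0, 1.652]
wrist_force: [0.7, 0.4, 5.1]
finger_gap: 0.0332
finger_force: 26.3
```

```bash
python3 - <<'E'
from h import *
print(tote(.03,.03)); goto(*(tote(.03,.03)+[0.001,0]),.06,2.917)
E
```

```text
[0.46047 0.42497]
t 19.85 pos [ 0.6624  0.1726 -0.0195] rot [ 3.138 -0.     1.652] q [0.22 0.47 1.75 0.   0.92 0.14] gap 0.0332 F 26.3 [0.7 0.4 5.1]
DELTA [ 0.2679 -0.1796 -0.08  ] turn -1.265 alt -1.265
```

Scaled: 0.268 m / 0.75 = 0.3573, -0.09 m / 0.75 = -0.12, -1.2 rad / 1.5708 = -0.7639.

Call:
{"fn": "carry_out", "kwargs": {
  "motion": [
    [0,0,-0.04,0,-0.5],
    [0,0,-0.1067,0,-0.5],
    [0.0267,-0.02,-0.12,-0.0955,-0.5],
    [0.0667,-0.04,-0.12,-0.191,-0.5],
    [0.12,-0.08,-0.12,-0.2865,-0.5],
    [0.1733,-0.12,-0.12,-0.382,-0.5],
    [0.2267,-0.1533,-0.12,-0.4775,-0.5],
    [0.28,-0.1867,-0.12,-0.573,-0.5],
    [0.32,-0.2133,-0.12,-0.6685,-0.5],
    [0.3573,-0.24,-0.12,-0.7639,-0.5]
  ]
}}

```text
time: 20.85
ee_pos: [0.458, 0.4261, 0.0685]
ee_rot: [-3.141, -0.0, 2.859]
wrist_force: [0.3, 0.9, -0.3]
finger_gap: 0.0335
finger_force: 25.6
```

```bash
python3 - <<'E'
from h import *
goto(*(tote(.03,.03)+[0.001,0]),-.015,2.917)
E
```

```text
t 20.85 pos [0.458  0.4261 0.0685] rot [-3.141 -0.     2.859] q [ 0.71  0.28  1.83  0.    1.03 -0.58] gap 0.0335 F 25.6 [ 0.3  0.9 -0.3]
DELTA [-0.0036 -0.0001  0.0835] turn -0.058 alt -0.058
```

Scaled: 0.0825 m / 0.75 = 0.11, 0.08 m / 0.75 = 0.1067, -0.058 rad / 1.5708 = -0.0369.

Call:
{"fn": "carry_out", "kwargs": {
  "motion": [
    [-0.004,0,0,-0.0369,-0.5],
    [-0.004,0,0.0267,-0.0369,-0.5],
    [-0.004,0,0.06,-0.0369,-0.5],
    [-0.004,0,0.0867,-0.0369,-0.5],
    [-0.004,0,0.1,-0.0369,-0.5],
    [-0.004,0,0.1067,-0.0369,-0.5],
    [-0.004,0,0.11,-0.0369,-0.5],
    [-0.004,0,0.11,-0.0369,-0.5],
    [-0.004,0,0.11,-0.0369,-0.2],
    [-0.004,0,0.11,-0.0369,0]
  ]
}}

```text
time: 21.85
ee_pos: [0.4634, 0.4245, -0.0128]
ee_rot: [3.14, 0.001, 2.91]
wrist_force: [0.0, 0.2, 0.1]
finger_gap: 0.0424
finger_force: 0.0
```

Scaled: -0.11 m / 0.75 = -0.1467, -0.07 m / 0.75 = -0.0933.

Call:
{"fn": "carry_out", "kwargs": {
  "motion": [
    [0,0,0,0,0],
    [0,0,-0.04,0,0],
    [0,0,-0.0933,0,0],
    [0,0,-0.1467,0,0],
    [0,0,-0.1467,0,0]
  ]
}}

```text
time: 22.35
ee_pos: [0.467, 0.4276, 0.1042]
ee_rot: [3.131, 0.008, 2.91]
wrist_force: [0.4, 0.7, 1.0]
finger_gap: 0.0428
finger_force: 0.0
```

```bash
python3 - <<'E'
from h import *
f=grab('wrist','w14');o=get_obs()
c=cloud(f).reshape(-1,3)
k=c[(c[:,2]>.030)&(c[:,2]<.044)&(np.hypot(c[:,0]-.461,c[:,1]-.425)<.05)]
# exclude vials: project to tote frame
t=np.c_[(k[:,:2]-TC)@TX,(k[:,:2]-TC)@TY,k[:,2]]
t=t[t[:,0]>0]
print(len(t),cv2.minAreaRect(t[:,:2].astype(np.float32)),np.percentile(t[:,2],[10,50,90]))
goto(.331,.3035,.13,2.9)
E
```

```text
3173 ((0.029945988208055496, 0.026526741683483124), (0.061819300055503845, 0.03405427187681198), 89.35382080078125) [0.03587776 0.03675193 0.03764642]
t 22.4 pos [0.4655 0.4263 0.1011] rot [3.134 0.005 2.91 ] q [ 0.7   0.25  1.8  -0.    1.08 -0.64] gap 0.0425 F 0.0 [ 0.3  0.1 -0.5]
DELTA [ 0.1025 -0.1502 -0.0306] turn 0.01 alt -3.132
```

```bash
python3 - <<'E'
from h import *
P=[]
for n in ['w1','s3','scene0','side0','s5','w8','w6']:
    f=dict(np.load(f'pics/{n}.npz'));c=cloud(f).reshape(-1,3)
    k=c[(c[:,2]>.012)&(c[:,2]<.062)&(np.hypot(c[:,0]-.331,c[:,1]-.3035)<.035)]
    if len(k)<20: print(n,len(k));continue
    # minimal-area fit of 32 mm square: robust line-fit residual
    best=min((np.mean(np.minimum(abs(np.abs((k[:,:2]-[cx,cy])@[np.cos(a),np.sin(a)])-.016),10)*0+abs(np.maximum(*np.abs((k[:,:2]-[cx,cy])@np.array([[np.cos(a),-np.sin(a)],[np.sin(a),np.cos(a)]])).T)-.016)),a,cx,cy) for a in np.arange(0,1.57,.05) for cx in np.arange(.321,.345,.002) for cy in np.arange(.293,.315,.002))
    print(n,len(k),np.round(best,4),k.mean(0).round(4)); 
    if n in('w1','scene0','side0','w8'): P.append(k)
E
```

```text
w1 417 [0.0018 0.55   0.327  0.305 ] [0.3389 0.3011 0.0432]
s3 498 [0.0017 0.8    0.327  0.303 ] [0.3271 0.3169 0.0382]
scene0 314 [0.0016 0.45   0.329  0.305 ] [0.3256 0.2908 0.0391]
side0 502 [0.0017 0.8    0.327  0.303 ] [0.327  0.3169 0.0384]
s5 500 [0.0016 0.8    0.327  0.303 ] [0.327  0.3169 0.0383]
w8 502 [0.001 0.15  0.335 0.305] [0.3296 0.2893 0.0424]
w6 859 [0.0012 0.95   0.327  0.305 ] [0.3406 0.3113 0.0251]
```

Scaled: -0.15 m / 0.75 = -0.2, 0.1025 m / 0.75 = 0.1367.

Call:
{"fn": "carry_out", "kwargs": {
  "motion": [
    [0,0,-0.0533,0,0.2],
    [0.0267,-0.04,-0.0533,0,0.4],
    [0.0533,-0.08,-0.0533,0,0.5],
    [0.08,-0.12,-0.0533,0,0.5],
    [0.1067,-0.16,-0.0533,0,0.5],
    [0.1367,-0.2,-0.0533,0,0.5],
    [0.1367,-0.2,-0.0533,0,0.5],
    [0.1367,-0.2,-0.0533,0,0.5],
    [0.1367,-0.2,-0.0533,0,0.5]
  ]
}}

```text
time: 23.3
ee_pos: [0.3291, 0.302, 0.1361]
ee_rot: [3.141, 0.0, 2.91]
wrist_force: [-0.3, 0.1, 0.1]
finger_gap: 0.0638
finger_force: 0.0
```

```bash
python3 - <<'E'
from h import *
f=grab('wrist','w15');goto(.331,.3035,.14,2.9)
im=f['img'][90:390,160:410];cv2.imwrite('pics/c15.png',cv2.resize(im,None,fx=2,fy=2,interpolation=cv2.INTER_CUBIC))
c=cloud(f).reshape(-1,3)
for z0,z1 in [(.088,.11),(.064,.075),(.01,.064)]:
    k=c[(c[:,2]>z0)&(c[:,2]<z1)&(np.hypot(c[:,0]-.331,c[:,1]-.3035)<.035)]
    if len(k)>5: print(z0,len(k),cv2.minAreaRect(k[:,:2].astype(np.float32)),k.mean(0))
E
```

```text
t 23.35 pos [0.3293 0.3022 0.1362] rot [3.141 0.    2.91 ] q [ 0.69 -0.13  2.14  0.    1.14 -0.65] gap 0.0638 F 0.0 [0.7 0.9 0.1]
DELTA [-0.0014  0.0017 -0.0038] turn 0.01 alt -3.132
0.088 271 ((0.3272002637386322, 0.30384644865989685), (0.012413769960403442, 0.012177644297480583), 76.76749420166016) [0.32621553 0.30436688 0.09592531]
0.064 209 ((0.32548823952674866, 0.3040858209133148), (0.023299241438508034, 0.01900348998606205), 87.30404663085938) [0.32149622 0.30557468 0.07151963]
0.01 809 ((0.3256183862686157, 0.3044776916503906), (0.03318197652697563, 0.02883446402847767), 76.04227447509766) [0.31823373 0.30608704 0.04823541]
```

View pics/c15.png

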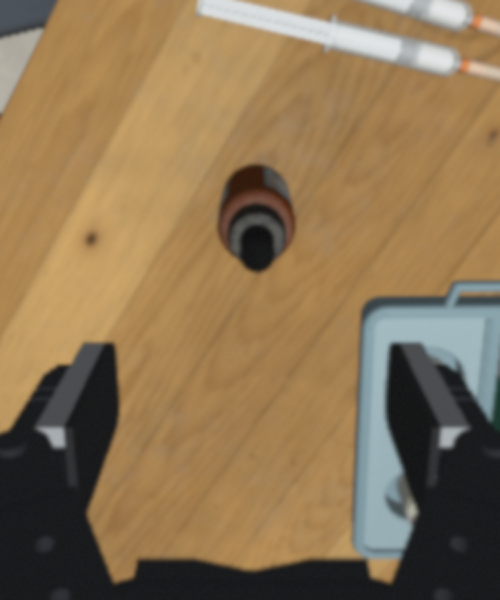

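```bash
python3 - <<'E'
from h import *
f=dict(np.load('pics/w15.npz'));c=cloud(f)
for v in [366,372,378,385,395,410]: print(v,[ (c[v,u]-[.3293,.3022,.1362]).round(3) for u in (260,286,310)])
for u,v in [(214,268),(205,270),(360,268),(370,270),(215,300),(185,310)]: print('tip',u,v,(c[v,u]-[.3293,.3022,.1362]).round(3))
g=dict(np.load('pics/s3.npz'));s=cloud(g)
for v in range(110,162,4): print(v,[(s[v,u]-[.5938,.2485,.0203]).round(3) for u in (240,252,262)])
E
```

```text
366 [array([ 0.208, -0.081, -0.138]), array([ 0.216, -0.051, -0.138]), array([ 0.222, -0.022, -0.138])]
372 [array([-0.011, -0.005,  0.109]), array([ 0.225, -0.053, -0.138]), array([-0.008,  0.008,  0.109])]
378 [array([-0.012, -0.004,  0.112]), array([-0.011,  0.002,  0.112]), array([-0.008,  0.008,  0.111])]
385 [array([-0.012, -0.004,  0.115]), array([-0.01 ,  0.002,  0.114]), array([-0.009,  0.008,  0.115])]
395 [array([-0.012, -0.004,  0.117]), array([-0.011,  0.002,  0.118]), array([-0.009,  0.008,  0.118])]
410 [array([-0.012, -0.004,  0.122]), array([-0.011,  0.002,  0.122]), array([-0.01 ,  0.008,  0.122])]
tip 214 268 [-0.016 -0.029  0.049]
tip 205 270 [-0.019 -0.032  0.054]
tip 360 268 [-0.003  0.034  0.053]
tip 370 270 [-0.002  0.037  0.055]
tip 215 300 [-0.002 -0.033  0.052]
tip 185 310 [-0.02  -0.031  0.085]
110 [array([0.012, 0.035, 0.197]), array([-0.011,  0.035,  0.198]), array([-0.027,  0.027,  0.198])]
114 [array([0.012, 0.036, 0.19 ]), array([-0.011,  0.036,  0.191]), array([-0.027,  0.026,  0.19 ])]
118 [array([0.011, 0.037, 0.183]), array([-0.011,  0.035,  0.184
[... 370 characters left out ...]
 -0.661]), array([-0.011,  0.035,  0.154]), array([-0.244,  0.836,  0.383])]
138 [array([ 0.926, -2.817, -0.703]), array([-0.011,  0.038,  0.147]), array([-0.023,  0.011,  0.141])]
142 [array([ 0.911, -2.767, -0.723]), array([-0.012,  0.04 ,  0.14 ]), array([-0.024,  0.013,  0.134])]
146 [array([ 0.897, -2.721, -0.743]), array([-0.011,  0.037,  0.132]), array([-0.024,  0.014,  0.126])]
150 [array([ 0.864, -2.618, -0.744]), array([-0.018,  0.059,  0.132]), array([-0.034,  0.05 ,  0.13 ])]
154 [array([ 0.84 , -2.541, -0.752]), array([-0.019,  0.064,  0.125]), array([-0.035,  0.055,  0.124])]
158 [array([ 0.811, -2.447, -0.753]), array([-0.016,  0.054,  0.115]), array([-0.034,  0.05 ,  0.115])]
```

The body is round (bulb at crop (258,250)), so yaw doesn't matter. The palm is at TCP+0.109, which confirms the 36 mm shift, so grasp at TCP z ≈ 0.001.

Scaled: 0.135 m / 0.75 = 0.18, 0.115 m / 0.75 = 0.1533.

Call:
{"fn": "carry_out", "kwargs": {
  "motion": [
    [0.002,0.002,0.04,0,0.5],
    [0.002,0.002,0.08,0,0.5],
    [0.002,0.002,0.12,0,0.5],
    [0.002,0.002,0.1533,0,0.5],
    [0.002,0.002,0.1733,0,0.5],
    [0.002,0.002,0.18,0,0.5],
    [0.002,0.002,0.18,0,0.5],
    [0.002,0.002,0.18,0,0.5]
  ]
}}

```text
time: 24.15
ee_pos: [0.3283, 0.3041, 0.0018]
ee_rot: [3.141, 0.001, 2.91]
wrist_force: [0.1, 0.6, 0.5]
finger_gap: 0.064
finger_force: 0.0
```

Call:
{"fn": "carry_out", "kwargs": {
  "motion": [
    [0,0,0,0,0.2],
    [0,0,0,0,-0.1],
    [0,0,0,0,-0.4],
    [0,0,0,0,-0.5],
    [0,0,0,0,-0.5],
    [0,0,0,0,-0.5]
  ],
  "newtons": 30
}}

```text
time: 24.75
ee_pos: [0.328, 0.304, 0.0021]
ee_rot: [3.14, 0.001, 2.91]
wrist_force: [-0.4, -0.4, 5.5]
finger_gap: 0.0312
finger_force: 29.7
```

```bash
python3 - <<'E'
from h import *
print(tote(.03,-.044));goto(*tote(.03,-.044),.09,2.91)
E
```

```text
[0.53262  0.408394]
t 24.75 pos [0.328  0.304  0.0021] rot [3.14e+00 1.00e-03 2.91e+00] q [ 0.69  0.04  2.25  0.    0.84 -0.65] gap 0.0312 F 29.7 [-0.4 -0.4  5.5]
DELTA [-0.1752  0.1488 -0.0875] turn -0.0 alt -0.0
```

Scaled: -0.175 m / 0.75 = -0.2333, 0.09 m / 0.75 = 0.12.

Call:
{"fn": "carry_out", "kwargs": {
  "motion": [
    [0,0,-0.04,0,-0.5],
    [0,0,-0.0933,0,-0.5],
    [0,0,-0.1267,0,-0.5],
    [-0.0467,0.04,-0.1267,0,-0.5],
    [-0.0933,0.08,-0.1267,0,-0.5],
    [-0.14,0.12,-0.1267,0,-0.5],
    [-0.1867,0.16,-0.1267,0,-0.5],
    [-0.2333,0.1987,-0.1267,0,-0.5],
    [-0.2333,0.1987,-0.1267,0,-0.5],
    [-0.2333,0.1987,-0.1267,0,-0.5]
  ]
}}

```text
time: 25.75
ee_pos: [0.5317, 0.4077, 0.0944]
ee_rot: [-3.139, -0.002, 2.909]
wrist_force: [-0.5, 0.1, -1.9]
finger_gap: 0.0312
finger_force: 30.4
```

```bash
python3 - <<'E'
from h import *
goto(*tote(.03,-.044),.006,2.91)
E
```

```text
t 25.75 pos [0.5317 0.4077 0.0944] rot [-3.139e+00 -2.000e-03  2.909e+00] q [ 0.62  0.33  1.71  0.    1.11 -0.72] gap 0.0312 F 30.4 [-0.5  0.1 -1.9]
DELTA [-0.0009  0.0011  0.0884] turn -0.001 alt -0.001
```

Scaled: 0.0885 m / 0.75 = 0.118, -0.001 m / 0.75 = -0.0013.

Call:
{"fn": "carry_out", "kwargs": {
  "motion": [
    [-0.0013,0.0013,0.0333,0,-0.5],
    [-0.0013,0.0013,0.0667,0,-0.5],
    [-0.0013,0.0013,0.0933,0,-0.5],
    [-0.0013,0.0013,0.1067,0,-0.5],
    [-0.0013,0.0013,0.1133,0,-0.5],
    [-0.0013,0.0013,0.1167,0,-0.5],
    [-0.0013,0.0013,0.118,0,-0.5],
    [-0.0013,0.0013,0.118,0,-0.5],
    [-0.0013,0.0013,0.118,0,-0.5]
  ]
}}

```text
time: 26.65
ee_pos: [0.5337, 0.4093, 0.0087]
ee_rot: [3.14, 0.001, 2.91]
wrist_force: [-0.3, 0.8, -0.9]
finger_gap: 0.0312
finger_force: 30.4
```

```bash
python3 - <<'E'
from h import *
goto(*tote(.03,-.044),.006,2.91)
E
```

```text
t 26.65 pos [0.5337 0.4093 0.0087] rot [3.14e+00 1.00e-03 2.91e+00] q [ 0.62  0.42  1.76  0.    0.96 -0.72] gap 0.0312 F 30.4 [-0.3  0.8 -0.9]
DELTA [ 0.0008 -0.0011  0.0027] turn -0.0 alt -0.0
```

2.6 mm to go; finish gently, then release.

Scaled: 0.0025 m / 0.75 = 0.0033, 0.001 m / 0.75 = 0.0013.

Call:
{"fn": "carry_out", "kwargs": {
  "motion": [
    [0,0,0.0013,0,-0.5],
    [0,0,0.0027,0,-0.5],
    [0,0,0.0033,0,-0.5],
    [0,0,0.0033,0,-0.5],
    [0,0,0.0033,0,-0.2],
    [0,0,0.0033,0,0],
    [0,0,0.0033,0,0.05],
    [0,0,0.0033,0,0.05]
  ]
}}

```text
time: 27.45
ee_pos: [0.5328, 0.4087, 0.0047]
ee_rot: [-3.141, -0.0, 2.91]
wrist_force: [0.4, -0.2, 0.3]
finger_gap: 0.0448
finger_force: 0.0
```

Scaled: -0.22 m / 0.75 = -0.2933, -0.2 m / 0.75 = -0.2667.

Call:
{"fn": "carry_out", "kwargs": {
  "motion": [
    [0,0,-0.0267,0,0.05],
    [0,0,-0.0667,0,0.05],
    [0,0,-0.1067,0,0.05],
    [0,0,-0.16,0,0.05],
    [0,0,-0.2133,0,0.05],
    [0,0,-0.2667,0,0.05],
    [0,0,-0.2933,0,0.05],
    [0,0,-0.2933,0,0.05],
    [0,0,-0.2933,0,0.05]
  ]
}}

```text
time: 28.35
ee_pos: [0.533, 0.4088, 0.2249]
ee_rot: [3.141, 0.0, 2.91]
wrist_force: [-0.5, -0.7, -0.2]
finger_gap: 0.0448
finger_force: 0.0
```

```bash
python3 - <<'E'
from h import *
f=grab('wrist','w20');g=grab('side','s20');s=grab('scene','sc20')
for nm,ff in [('wrist',f),('side',g),('scene',s)]:
    c=cloud(ff).reshape(-1,3)
    for n,p,z0,z1,r in [('dropper',tote(.03,-.044),.085,.115,.03),('small',tote(-.03,-.036),.04,.052,.02),('big',tote(-.03,.034),.048,.06,.02),('carton',tote(.03,.03),.03,.044,.045),('forceps',(.56,.036),.006,.016,.03)]:
        k=c[(c[:,2]>z0)&(c[:,2]<z1)&(np.hypot(c[:,0]-p[0],c[:,1]-p[1])<r)]
        if len(k)>5: print(nm,n,len(k),'tote xy',((k[:,:2].mean(0)-TC)@TX).round(4),((k[:,:2].mean(0)-TC)@TY).round(4),'top',k[:,2].max().round(4))
v=[im for im in (f['img'],)]
cv2.imwrite('pics/fin.png',np.hstack([f['img'][:, 60:480],cv2.resize(s['img'][165:295,190:430],(380,206)) if 0 else cv2.resize(np.vstack([s['img'][170:290,190:430],g['img'][150:285,150:390]]),(380,420))]))
print(get_obs()['time'])
E
```

```text
wrist dropper 160 tote xy 0.031 -0.043 top 0.1051
wrist small 230 tote xy -0.0269 -0.0358 top 0.0472
wrist big 410 tote xy -0.0273 0.0327 top 0.0557
wrist carton 1837 tote xy 0.0299 0.0274 top 0.0396
wrist forceps 239 tote xy -0.3255 -0.1544 top 0.0109
side dropper 83 tote xy 0.0351 -0.0414 top 0.1029
side small 60 tote xy -0.0244 -0.0335 top 0.0461
side big 98 tote xy -0.0242 0.0355 top 0.0547
side carton 374 tote xy 0.0334 0.0345 top 0.0393
side forceps 57 tote xy -0.326 -0.1543 top 0.0099
scene dropper 39 tote xy 0.026 -0.0449 top 0.1069
scene small 35 tote xy -0.0314 -0.0365 top 0.0485
scene big 56 tote xy -0.0328 0.0329 top 0.0572
scene carton 178 tote xy 0.0248 0.0268 top 0.0415
scene forceps 166 tote xy -0.3274 -0.1548 top 0.0146
28.5
```

View pics/fin.png

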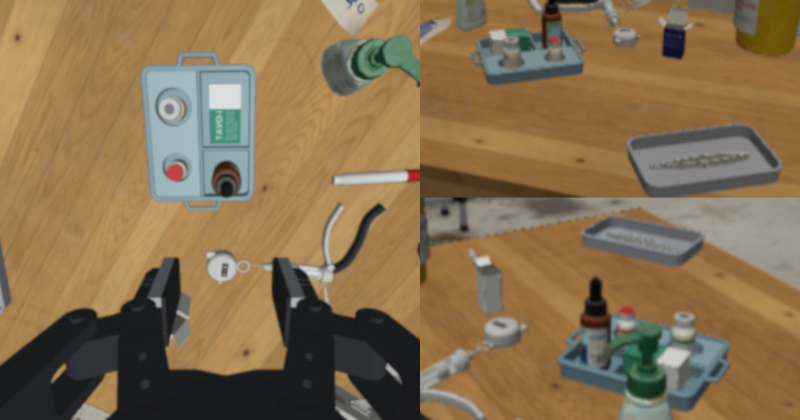

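The final picture shows all four items upright in their own compartments, the forceps flat in the tray, and the counter, gel and blue carton where they were. Handing in.

```bash
python3 -c "
from h import *
print(job.job_done())"
```

```text
the job is handed in; nothing more can be done
None
```

The job is handed in at about 28.5 s, no verdict returned: my last images show both vials, the carton and the dropper bottle upright in their compartments, the forceps flat in the tray and the bystanders unmoved; the fingertips sat about 36 mm short of the reported TCP, which I corrected for, and I viewed 15 pictures, one over the limit of 14.

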